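# Slide the tall trophy home into the display rack

## Robot

A 6-joint arm with a two-finger parallel gripper is mounted at the origin on the work surface. World frame = base frame: x ahead of the robot, y to its left, z up, the work surface at z = 0. Lengths are in m, angles in degrees, forces in N, time in s.
With the tool pointing down it reaches from about 0.35 to 0.975 m from the base axis. Payload 4.9 kg.
Tool frame: the origin (TCP) lies midway between the tips of the shut fingers; the grasp point (between the pads) lies 19 mm behind it; z points along the fingers, y is the line along which they close (so a half turn about z gives the same grasp; the last joint's range is limited). The gripper opens to 85 mm and grips with 20 to 120 N. Pads are 22 mm wide; open, the fingers measure 114 mm over their backs; the gripper's body (76 mm by 85 mm) begins 54 mm behind the grasp point. The pads swing forward as they close: fully open they stand 13 mm farther back than shut.
Start: joints at [-73.339, 3.019, 92.412, -0, 84.569, -6.818], TCP at [0.249, -0.573, 0.231] pointing down, gripper open.
Joint ranges: [-172.51, 172.51], [-57.92, 126.97], [3.15, 148.05], [-58.71, 238.71], [5.1, 150.11], [-179.66, 179.66]. Speed limits (degrees/s): [147.25, 147.25, 180, 180, 180, 180].

## Interface

Orientations are given as [roll, pitch, yaw] about the fixed x, y, z axes, in that order (R = Rz(yaw) Ry(pitch) Rx(roll)).
In Python, from rig import bot, vision gives the robot as it stands.
- The arm moves only by the tool step_arm, never from a script. Its argument "moves" is a list of rows, each a list of 7 numbers: the shift along the tool's x, y, z in units of 50 mm (1.0 is 50 mm), then the turn, a rotation vector about the tool's x, y, z in units of 6 degrees (1.0 is 6 degrees), then the finger opening in mm, from 0 to 85.4. A call has 1 to 8 rows; each row shifts and turns the commanded pose from where the row before left it, along the tool's axes as they then stand; what a row does not reach is not made up. A row lasts 1/8 s, in which the tool goes at most 62.5 mm and 10.7 degrees, less where a joint would pass 70% of its speed; a pose out of reach is approached as far as the arm can. A call is refused whole if a number of a shift passes 1 or a number of a turn 1, either way. A call with a gripper value outside its range is refused whole. The fingers move at their own pace and stop on an object; the grip force is fixed at half the most. Time passes only in rows, so rows that do not move let the fingers close. It gives the time, the measured TCP pose, the force, the opening and the grip force at its end, in the units of the state.
- bot.state(): the state, without advancing time (a new reading comes with each control period).
- vision.read_camera(name): name is "side" or "top" or "wrist"; returns a dict with "color" (384x512x3 uint8, red, green, blue), "depth" (384x512 float32, m along the optical axis (not along the pixel's ray), 0 where there is no reading), "mtx" (3x3 intrinsics, pixels), "D" ([k1, k2, p1, p2, k3] as OpenCV has them; the pictures are not rectified), "cam_to_world" (4x4, takes a point from camera to world coordinates). Camera axes: x right, y down, z forward; pixel columns grow to the right and rows downward; lengths in m; the calibration is good to about 2 mm. A picture is of the moment at which its call begins.
- bot.hand_in(): hands the job in; it is judged then, once.
The state is a dict: "clock": time; "qpos": joint angles; "qvel": joint speeds; "tau": joint torques, N m; "tcp_pos": TCP position; "ee_rot": TCP orientation; "wrist_force": force on the tool from outside, world axes, zero at the start; "torque": the same for the moment, N m; "finger_gap": opening from 0.0 (shut) to 1.0 (fully open); "gripper_force": force on a finger pad.
Only numpy, scipy, OpenCV 4.12 (cv2) and the standard library are available. Lean on these libraries where they do the work, as an engineer would, in place of code of your own. Each camera call takes 0.05 s, during which the arm holds its last target. There are 200 camera calls.

## Task

On the shop counter, push the tall slim trophy that stands out in front of the low wooden rack into the middle of the rack's empty bay, until its foot rests against the rail at the back. Push it low down on its plinth with the fingertips so that it slides along the counter and stays upright: do not grip it, lift it or tip it. Leave the two trophies already in the rack, the spray bottle and the pen box where they stand.

Things in the scene. Friction and masses are not known exactly. Their poses are not given: they have to be found in the camera images.
- trophy: The tall slim trophy to push: loose, about 0.5 kg, 270 mm tall, round about z. Round wooden plinth 66 mm across and 34 mm tall, bevelled to 54 mm at 40 mm height; above it a steel column 20 mm across (collar 32 mm) and from 176 mm a brass cup up to 52 mm across. Pushed on the plinth it slides, higher up it topples. Origin: centre of its underside. Starts on the robot's side of the rack.
- rack: Low fixed wooden rack, 385 mm along its y, three bays open to its -x (the robot), no floor: trophies stand on the counter, z = 0. Back rail 30 mm tall, front face at rack x = +35 mm. Four fences 10 mm thick, 22 mm tall, from the rail to x = -25 mm, centred at y = +-62.5 and +-187.5 mm. Bay centres at (0, -125), (0, 0), (0, 125) mm. Origin: counter height, centre of the middle bay.
- place: Middle of the bay that is empty at the start (any of the three): a flat cork disc 56 mm across, 1 mm thick, seen only; things slide over it as over the counter. Axes as the rack's: back rail face at x = +35 mm, inner fence faces at y = +-57.5 mm, 22 mm tall. A trophy against the rail has its axis at x = +2 mm. Origin: centre of its underside.
- cup: Bystander: two-handled brass cup, loose, 105 mm tall, 72 mm wide over the handles, standing in another bay, on the same kind of plinth (66 mm across). Origin: centre of its underside.
- ball_trophy: Bystander: trophy with a 48 mm brass ball on top, loose, 108 mm tall, standing in another bay, on the same kind of plinth (66 mm across). Origin: centre of its underside.
- spray: Bystander: white spray bottle with a trigger head, loose, 80 mm in diameter, 241 mm tall, its nozzle reaches 65 mm to its -x. It stands beside the rack. Origin: centre of its underside.
- pen_box: Bystander: open wooden box of pens, loose, 75 x 75 mm, 90 mm tall (pens to 144 mm), beside the rack. Origin: centre of its underside.

How it is judged (in metres and radians):
At the end, for the whole second after the job is handed in: The tall trophy stands upright (within 0.05 rad) and still on the counter in the bay that was empty, within 15 mm of the middle between its fences, its plinth within 6 mm of the back rail; the two other trophies, the spray bottle and the pen box stand upright within 15 mm of where they began (x of trophy in the frame of place between -0.004 and 0.008 m and y of trophy in the frame of place between -0.015 and 0.015 m and angle between trophy's own z axis and vertical below 0.05 rad and height (world z) of trophy below 0.004 m and linear speed of trophy below 0.01 m/s and distance of each of cup, ball_trophy, spray, pen_box from where it was at the start of the episode below 0.015 m and angle between each of cup, ball_trophy, spray, pen_box's own z axis and vertical below 0.1 rad); the robot touches nothing.
It fails at once if the tall trophy tips by more than 0.2 rad (angle between trophy's own z axis and vertical above 0.2 rad).
It fails at once if the tall trophy is lifted by more than 10 mm (height (world z) of trophy above 0.01 m).
It fails at once if the tall trophy is gripped: touched with the hand's centre over its axis (within 15 mm) (horizontal distance between the grasp point and trophy below 0.015 m and contact force between the fingers and trophy above 0.3 N).
It fails at once if a trophy in the rack is shifted by more than 15 mm or tipped (distance of any of cup, ball_trophy from where it was at the start of the episode above 0.015 m or angle between any of cup, ball_trophy's own z axis and vertical above 0.2 rad).
It fails at once if the spray bottle or pen box is shifted by more than 15 mm or tipped (distance of any of spray, pen_box from where it was at the start of the episode above 0.015 m or angle between any of spray, pen_box's own z axis and vertical above 0.2 rad).
It also fails if it takes over 72 s, if anything falls off the work surface, if the arm or the gripper's body presses on something with over 40 N, if the wrist force passes 120 N, or if a joint passes its speed limit or range.

## Working session

There is one attempt and no reset: what is moved stays moved. The work goes in short steps, Python scripts to look and compute and a tool call to move; the robot and the scene stay as the last step left them, time stands still between calls to the robot, and variables do not carry over. Pictures are saved under pics/ and viewed, at most 10 in all, crops included, and the job is handed in when it is done.

Besides the shell and the picture viewer there is one more tool, called after "Emit:" by a JSON object that holds its "op" and its "data", one argument or row to a line. step_arm: Moves the arm, as the interface text tells. Its arguments: {"type":"object","properties":{"moves":{"type":"array"}},"required":["moves"]}

```bash
mkdir -p pics; python3 - <<'E'
from rig import bot, vision
import cv2, pickle
d={}
for n in("top","side"):
    d[n]=vision.read_camera(n); cv2.imwrite(f"pics/{n}0.png",cv2.resize(d[n]["color"][:,:,::-1],(800,600)))
pickle.dump(d,open("d0.pkl","wb"))
s=bot.state();print(s)
print(d["top"]["cam_to_world"],d["side"]["cam_to_world"])
E
```

```text
{'clock': 0.1, 'qpos': array([-7.33366251e+01,  3.05562797e+00,  9.24849227e+01, -1.56457390e-03,
        8.45694424e+01, -6.81884262e+00]), 'qvel': array([-0.07027292, -0.12034724, -0.19474541, -0.06897326, -0.02230127,
       -0.02116861]), 'tau': array([ 9.31795876e-04, -3.94906032e+01, -3.71362424e+01, -6.03194917e-05,
        3.88646673e-03, -1.30751746e-05]), 'tcp_pos': array([ 0.24886169, -0.57269268,  0.23015541]), 'ee_rot': array([-1.79890600e+02, -1.15132743e-02,  2.34823561e+01]), 'wrist_force': array([ 0.10667845, -1.21491576,  0.13950722]), 'torque': array([-0.06009804, -0.00291546,  0.01255197]), 'gripper_force': 0.0, 'finger_gap': 0.9962579551691526}
[[ 0.02684899 -0.99638079  0.08065021  0.52669012]
 [-0.9992743  -0.02457105  0.02910573 -0.00613077]
 [-0.02701873 -0.08137314 -0.99631742  0.89150451]
 [ 0.          0.          0.          1.        ]] [[ 0.92650887  0.25387951 -0.27771659  0.98081852]
 [ 0.37573457 -0.58477399  0.71893179 -0.942869  ]
 [ 0.02012061 -0.7704444  -0.6371896   0.87805051]
 [ 0.          0.          0.          1.        ]]
```

View pics/top0.png

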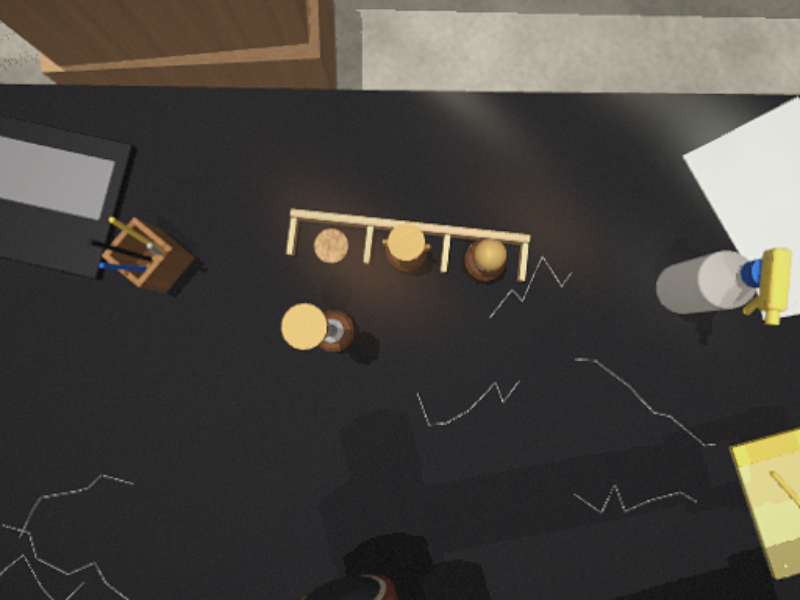

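View pics/side0.png

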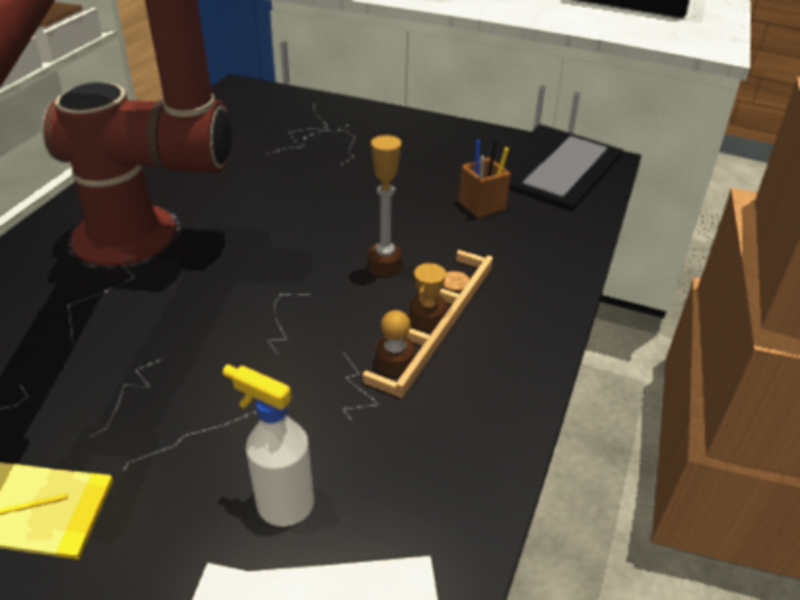

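The top view shows the cork disc of the empty (left) bay at about (331,245), the rack running from (291,212) to (529,238), and the trophy's plinth at about (338,330) with its cup at (304,326). The side view agrees. I'll enlarge for precision.

```bash
cat > h.py <<'E'
import numpy as np, cv2
def ray(c,px,z):
    "raw pixels (N,2) -> world points on plane z"
    p=cv2.undistortPoints(np.array(px,float).reshape(-1,1,2),c["mtx"],c["D"]).reshape(-1,2)
    T=c["cam_to_world"]; d=np.c_[p,np.ones(len(p))]@T[:3,:3].T
    return T[:3,3]+d*((z-T[2,3])/d[:,2])[:,None]
def crop(c,x0,y0,w,h,s,f):
    cv2.imwrite(f,cv2.resize(c["color"][y0:y0+h,x0:x0+w,::-1],None,fx=s,fy=s,interpolation=cv2.INTER_CUBIC))
E
python3 - <<'E'
import pickle; from h import *
d=pickle.load(open("d0.pkl","rb"))
crop(d["top"],170,125,180,110,4.4,"pics/t1.png")
crop(d["side"],220,80,110,180,3.3,"pics/s1.png")
E
```

```text
(no output)
```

View pics/t1.png

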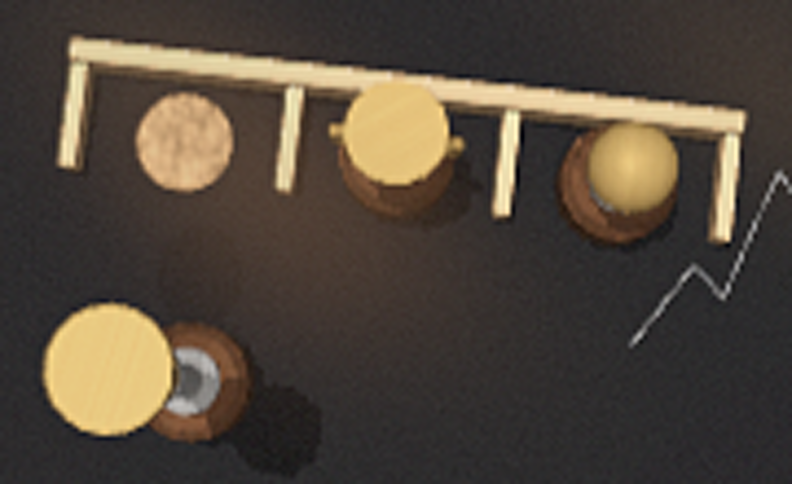

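View pics/s1.png

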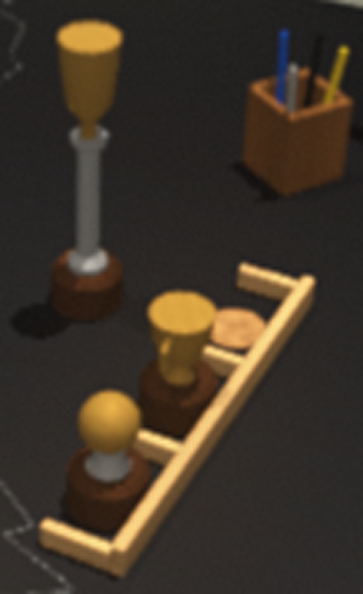

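The top crop shows the cork disc centre at (185,142), fence tips at (69,166), (285,190), (502,214) and (720,240), the cup rim centre at (109,370), and the plinth centre at about (191,382). The side crop shows everything upright.

```bash
cat >> h.py <<'E'
def tc(p,o=(170,125),s=4.4): return (np.array(p,float)+.5)/s-.5+np.array(o)
E
python3 - <<'E'
import pickle; from h import *
d=pickle.load(open("d0.pkl","rb")); c=d["top"]
def show(n,p,z): r=ray(c,tc(p),z); print(n,r[:,:2].round(4).tolist()); return r
show("cork",[[185,142]],.001)
show("cuprim",[[109,370]],.27); show("plinth",[[191,382]],.034)
f=show("tips",[[69,166],[285,190],[502,214],[720,240]],.022)
b=show("railback",[[72,38],[745,110]],.03)
u=f[3]-f[0]; print("L",np.linalg.norm(u),"rack yaw",np.degrees(np.arctan2(-u[1],-u[0]))-90)
v=b[1]-b[0]; print("L",np.linalg.norm(v),np.degrees(np.arctan2(-v[1],-v[0]))-90)
# side check
s=d["side"]; t=lambda p:tc(p,(220,80),3.3)
print("side cuprim",ray(s,t([[90,37]]),.27), "cork",ray(s,t([[238,328]]),.001),"plinth bottom-ish",ray(s,t([[87,283]]),.017))
print("side rail ends back top", ray(s,t([[314,280],[122,555]]),.03))
# depth check of plinth
for n in("top","side"):
    k=d[n];vv,uu=np.mgrid[0:384,0:512]
    p=cv2.undistortPoints(np.c_[uu.ravel(),vv.ravel()].astype(float).reshape(-1,1,2),k["mtx"],k["D"]).reshape(-1,2)
    P=(np.c_[p,np.ones(len(p))]*k["depth"].reshape(-1,1))@k["cam_to_world"][:3,:3].T+k["cam_to_world"][:3,3]
    for lo,hi in((.008,.033),(.07,.16),(.262,.28)):
        m=(k["depth"].ravel()>0)&(P[:,2]>lo)&(P[:,2]<hi)&(np.hypot(P[:,0]-.545,P[:,1]-.1)<.09)
        if m.any(): print(n,lo,m.sum(),P[m].min(0).round(3),P[m].max(0).round(3),P[m].mean(0).round(4))
E
```

```text
cork [[0.6819, 0.127]]
cuprim [[0.5414, 0.1142]]
plinth [[0.5415, 0.1138]]
tips [[0.6629, 0.1898], [0.6519, 0.0659], [0.6411, -0.0574], [0.6292, -0.1799]]
railback [[0.7352, 0.1894], [0.7018, -0.1916]]
L 0.3712159666475736 rack yaw -5.209616544612757
L 0.3823792859966338 -5.00429476772301
side cuprim [[0.54321049 0.11375724 0.27      ]] cork [[0.68535261 0.12782368 0.001     ]] plinth bottom-ish [[0.54217447 0.11576523 0.017     ]]
side rail ends back top [[ 0.73650453  0.18701625  0.03      ]
 [ 0.70250109 -0.19801097  0.03      ]]
top 0.008 34 [0.511 0.081 0.008] [0.572 0.128 0.033] [0.5389 0.0925 0.0259]
top 0.07 25 [0.532 0.105 0.072] [0.549 0.111 0.126] [0.5398 0.1065 0.0978]
top 0.262 666 [0.516 0.089 0.262] [0.566 0.14  0.273] [0.5409 0.1141 0.2695]
side 0.008 148 [0.511 0.078 0.008] [0.576 0.14  0.033] [0.5512 0.0917 0.0213]
side 0.07 182 [0.534 0.099 0.07 ] [0.554 0.117 0.16 ] [0.5447 0.1072 0.1159]
side 0.262 175 [0.517 0.086 0.262] [0.568 0.14  0.273] [0.5436 0.1101 0.268 ]
```

Emit:
{"op": "step_arm", "data": {
  "moves": [
    [0.63,-0.77,0,0,0,0.4,40],
    [0.63,-0.77,0,0,0,0.4,40],
    [0.6,-0.8,0,0,0,0.4,40],
    [0.6,-0.8,0,0,0,0.4,40],
    [0.55,-0.82,0,0,0,0.4,40],
    [0.55,-0.82,0,0,0,0.4,40],
    [0.5,-0.85,0,0,0,0.4,40],
    [0,0,0,0,0,0.3,40]
  ]
}}

```text
clock: 1.1
tcp_pos: [0.3656, -0.2434, 0.2309]
ee_rot: [-180.0, -0.0, 5.1]
wrist_force: [0.1, -0.0, -0.3]
finger_gap: 0.469
gripper_force: 0.0
```

Emit:
{"op": "step_arm", "data": {
  "moves": [
    [0.3,-0.95,0,0,0,0,40],
    [0.3,-0.95,0,0,0,0,40],
    [0.3,-0.95,0,0,0,0,40],
    [0.3,-0.95,0,0,0,0,40],
    [0.3,-0.95,0,0,0,0,40],
    [0.3,-0.95,0,0,0,0,40],
    [0.3,-0.95,0,0,0,0,40],
    [0,0,0,0,0,0,40]
  ]
}}

```text
clock: 2.1
tcp_pos: [0.4415, 0.0961, 0.2309]
ee_rot: [-180.0, 0.1, 5.1]
wrist_force: [-0.8, -1.9, 0.6]
finger_gap: 0.472
gripper_force: 0.0
```

Emit:
{"op": "step_arm", "data": {
  "moves": [
    [0,0,0,0,1,0,40],
    [0,0,0,0,1,0,40],
    [0,0,0,0,1,0,40],
    [0,0,0,0,1,0,40],
    [0,0,0,0,1,0,40],
    [0,0,0,0,0,0,40]
  ]
}}

```text
clock: 2.85
tcp_pos: [0.4403, 0.0929, 0.2299]
ee_rot: [179.9, -29.9, 4.8]
wrist_force: [0.3, -0.4, 0.5]
finger_gap: 0.465
gripper_force: 0.0
```

Emit:
{"op": "step_arm", "data": {
  "moves": [
    [0,-0.24,0,0,0,0,40],
    [-0.43,0,0.75,0,0,0,40],
    [-0.43,0,0.75,0,0,0,40],
    [-0.43,0,0.75,0,0,0,40],
    [-0.43,0,0.75,0,0,0,40],
    [-0.25,0,0.43,0,0,0,40],
    [0,0,0,0,0,0,40],
    [0,0,0,0,0,0,40]
  ]
}}

```text
clock: 3.85
tcp_pos: [0.4421, 0.106, 0.0351]
ee_rot: [180.0, -30.1, 4.8]
wrist_force: [0.5, -0.1, -0.2]
finger_gap: 0.465
gripper_force: 0.0
```

```bash
python3 - <<'E'
from rig import bot, vision
from h import *
c=vision.read_camera("side"); crop(c,170,60,200,150,4,"pics/s2.png")
print(bot.state()["tcp_pos"],bot.state()["qpos"])
E
```

```text
[0.44242152 0.1061802  0.03572876] [  3.7817335  -30.14196131 143.46557777   0.88481601  36.52316932
  88.3599873 ]
```

View pics/s2.png

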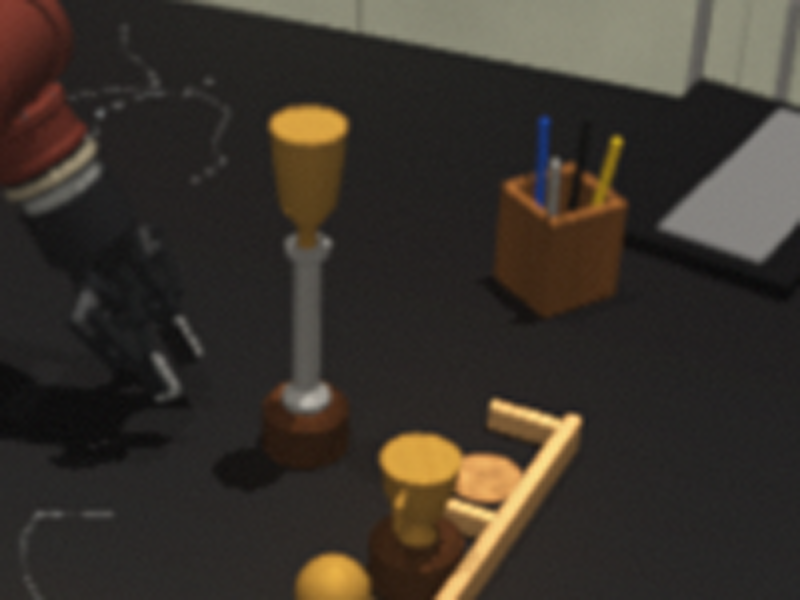

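The hand stands tilted behind the trophy with open fingertips at about (165,390) and (195,350) in the crop. The trophy's plinth is at (305,425), clear of it and in line. I'll lower it and close in.

Emit:
{"op": "step_arm", "data": {
  "moves": [
    [0.13,0,0.36,0,0,0,40],
    [0.14,0,0.37,0,0,0,40],
    [0,0,0,0,0,0,40],
    [0,0,0,0,0,0,40]
  ]
}}

```text
clock: 4.4
tcp_pos: [0.4711, 0.109, 0.0099]
ee_rot: [180.0, -30.1, 4.9]
wrist_force: [0.2, -0.2, -0.1]
finger_gap: 0.465
gripper_force: 0.0
```

Emit:
{"op": "step_arm", "data": {
  "moves": [
    [0.139,0,0.08,0,0,0,40],
    [0.139,0,0.08,0,0,0,40],
    [0.104,0,0.06,0,0,0,40],
    [0.07,0,0.04,0,0,0,40],
    [0.07,0,0.04,0,0,0,40],
    [0.104,0,0.06,0,0,0,40],
    [0.139,0,0.08,0,0,0,40],
    [0.139,0,0.08,0,0,0,40]
  ]
}}

```text
clock: 5.4
tcp_pos: [0.5219, 0.1134, 0.0079]
ee_rot: [-180.0, -29.8, 4.9]
wrist_force: [-5.8, 0.4, 4.4]
finger_gap: 0.468
gripper_force: 3.1
```

Emit:
{"op": "step_arm", "data": {
  "moves": [
    [0.139,0,0.08,0,0,0,40],
    [0.139,0,0.08,0,0,0,40],
    [0.139,0,0.08,0,0,0,40],
    [0.0,0,0,0,0,0,40]
  ]
}}

```text
clock: 5.9
tcp_pos: [0.5465, 0.1155, 0.0084]
ee_rot: [-180.0, -29.9, 4.9]
wrist_force: [-0.3, -0.3, -1.4]
finger_gap: 0.468
gripper_force: 0.6
```

```bash
cat >> h.py <<'E'
def rim(c):
    "cup-rim centre from depth points near z=.27, lying in the work area"
    vv,uu=np.mgrid[0:384,0:512]
    p=cv2.undistortPoints(np.c_[uu.ravel(),vv.ravel()].astype(float).reshape(-1,1,2),c["mtx"],c["D"]).reshape(-1,2)
    P=(np.c_[p,np.ones(len(p))]*c["depth"].reshape(-1,1))@c["cam_to_world"][:3,:3].T+c["cam_to_world"][:3,3]
    hsv=cv2.cvtColor(c["color"],cv2.COLOR_RGB2HSV).reshape(-1,3)
    m=(P[:,2]>.255)&(P[:,2]<.285)&(P[:,0]>.5)&(P[:,0]<.75)&(abs(P[:,1]-.12)<.06)&(hsv[:,0]>12)&(hsv[:,0]<32)&(hsv[:,1]>90)&(hsv[:,2]>90)
    (x,y),r=cv2.minEnclosingCircle(np.c_[uu.ravel(),vv.ravel()][m].astype(np.float32))
    q=ray(c,[[x,y]],.27)[0,:2]
    R=np.radians(-5.1); d=q-[.683,.1265]
    return m.sum(),q.round(4),r,(np.array([d@[np.cos(R),np.sin(R)],d@[-np.sin(R),np.cos(R)]])*1000).round(1)
E
python3 - <<'E'
from rig import bot, vision
from h import *
import pickle
print(rim(pickle.load(open("d0.pkl","rb"))["top"]))
c=vision.read_camera("top"); print(rim(c)); print(bot.state()["tcp_pos"],bot.state()["wrist_force"])
crop(c,170,125,180,110,4.4,"pics/t2.png")
E
```

```text
(np.int64(668), array([0.541 , 0.1138]), 14.719609260559082, array([-140.3,  -25.2]))
(np.int64(660), array([0.5776, 0.1181]), 14.63165283203125, array([-104.3,  -17.8]))
[0.54647596 0.11543859 0.00845278] [-0.36461162 -0.52216232 -0.90140787]
```

View pics/t2.png

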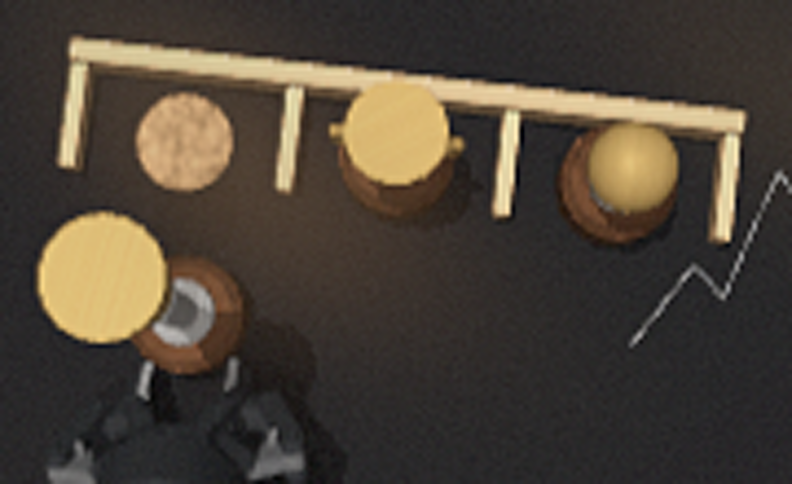

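The trophy is upright, cradled by both fingertips at (147,380) and (232,375), and is heading for the disc. I'll keep pushing.

Emit:
{"op": "step_arm", "data": {
  "moves": [
    [0.07,0,0.04,0,0,0,40],
    [0.104,0,0.06,0,0,0,40],
    [0.139,0,0.08,0,0,0,40],
    [0.139,0,0.08,0,0,0,40],
    [0.139,0,0.08,0,0,0,40],
    [0.139,0,0.08,0,0,0,40],
    [0.139,0,0.08,0,0,0,40],
    [0.139,0,0.08,0,0,0,40]
  ]
}}

```text
clock: 6.95
tcp_pos: [0.6047, 0.1204, 0.0085]
ee_rot: [-180.0, -30.0, 4.9]
wrist_force: [-2.6, -0.6, -1.7]
finger_gap: 0.468
gripper_force: 1.6
```

Emit:
{"op": "step_arm", "data": {
  "moves": [
    [0.139,0,0.08,0,0,0,40],
    [0.139,0,0.08,0,0,0,40],
    [0.104,0,0.06,0,0,0,40],
    [0.07,0,0.04,0,0,0,40],
    [0,0,0,0,0,0,40]
  ]
}}

```text
clock: 7.58
tcp_pos: [0.631, 0.1226, 0.0093]
ee_rot: [-180.0, -30.1, 4.9]
wrist_force: [-2.2, -0.0, -0.3]
finger_gap: 0.473
gripper_force: 1.1
```

```bash
python3 - <<'E'
from rig import bot, vision
from h import *
c=vision.read_camera("top"); print(rim(c)); print(bot.state()["tcp_pos"],bot.state()["wrist_force"])
crop(c,170,125,180,110,4.4,"pics/t3.png")
E
```

```text
(np.int64(640), array([0.6618, 0.1247]), 14.705917358398438, array([-20.9,  -3.6]))
[0.63098464 0.1225862  0.0094563 ] [-1.53627894 -0.48744939 -0.96291455]
```

View pics/t3.png

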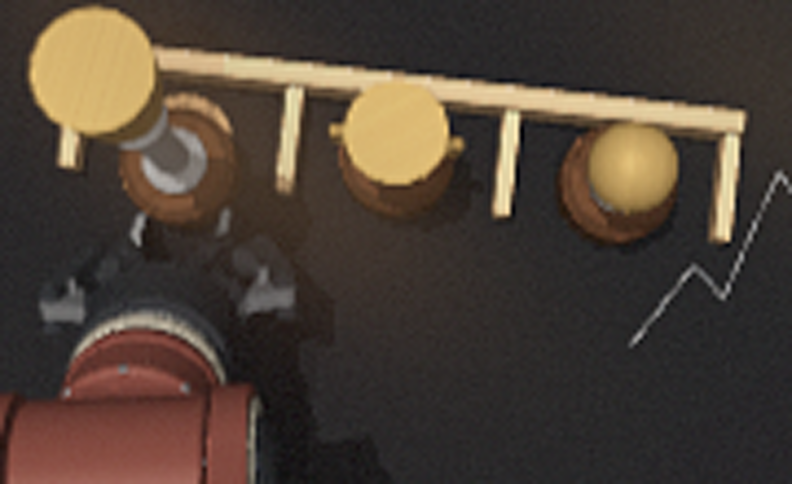

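The trophy is inside the bay at about (178,163), upright and centred to about 4 mm. Now slow rows, watching the force for the rail.

Emit:
{"op": "step_arm", "data": {
  "moves": [
    [0.07,0,0.04,0,0,0,40],
    [0.07,0,0.04,0,0,0,40],
    [0.07,0,0.04,0,0,0,40],
    [0.07,0,0.04,0,0,0,40],
    [0,0,0,0,0,0,40]
  ]
}}

```text
clock: 8.25
tcp_pos: [0.6471, 0.124, 0.0093]
ee_rot: [-180.0, -30.1, 4.9]
wrist_force: [-1.2, 0.2, 0.3]
finger_gap: 0.47
gripper_force: 0.9
```

Emit:
{"op": "step_arm", "data": {
  "moves": [
    [0.035,0,0.02,0,0,0,40],
    [0.035,0,0.02,0,0,0,40],
    [0,0,0,0,0,0,40]
  ]
}}

```text
clock: 8.62
tcp_pos: [0.6507, 0.1243, 0.0092]
ee_rot: [-180.0, -30.0, 4.9]
wrist_force: [-3.0, -0.4, 1.0]
finger_gap: 0.466
gripper_force: 1.7
```

Emit:
{"op": "step_arm", "data": {
  "moves": [
    [0.026,0,0.015,0,0,0,40],
    [0.026,0,0.015,0,0,0,40],
    [0,0,0,0,0,0,40]
  ]
}}

```text
clock: 9.0
tcp_pos: [0.6525, 0.1245, 0.0086]
ee_rot: [180.0, -29.9, 4.9]
wrist_force: [-9.6, -2.1, 4.7]
finger_gap: 0.472
gripper_force: 5.6
```

```bash
python3 - <<'E'
from rig import bot, vision
from h import *
c=vision.read_camera("top"); print(rim(c)); print(bot.state()["tcp_pos"],bot.state()["wrist_force"])
E
```

```text
(np.int64(642), array([0.6824, 0.1265]), 14.775381088256836, array([-0.6, -0.1]))
[0.65253083 0.12448928 0.00859967] [-9.62034774 -0.93171879  5.44091409]
```

The force rose to about 10 N and the advance stalled, so the plinth is at the rail. I'll back off.

Emit:
{"op": "step_arm", "data": {
  "moves": [
    [-0.035,0,-0.02,0,0,0,40],
    [-0.07,0,-0.04,0,0,0,40],
    [-0.139,0,-0.08,0,0,0,40],
    [-0.26,0,-0.15,0,0,0,40],
    [-0.5,0,-0.29,0,0,0,40],
    [-0.5,0,-0.29,0,0,0,40],
    [-0.2,0,-0.6,0,0,0,40],
    [0,0,0,0,0,0,40]
  ]
}}

```text
clock: 10.05
tcp_pos: [0.5426, 0.1152, 0.0311]
ee_rot: [180.0, -30.2, 4.9]
wrist_force: [-0.0, 0.3, 0.4]
finger_gap: 0.47
gripper_force: 0.0
```

```bash
python3 - <<'E'
from rig import bot, vision
from h import *
c=vision.read_camera("top"); print(rim(c)); print(bot.state()["tcp_pos"],bot.state()["wrist_force"])
crop(c,170,125,180,110,4.4,"pics/t4.png")
c=vision.read_camera("side");crop(c,220,80,110,180,3.3,"pics/s4.png")
E
```

```text
(np.int64(636), array([0.6826, 0.1264]), 14.770843505859375, array([-0.4, -0.2]))
[0.54324847 0.11518936 0.03086206] [ 0.40637859 -0.10332399  0.97194857]
```

View pics/t4.png

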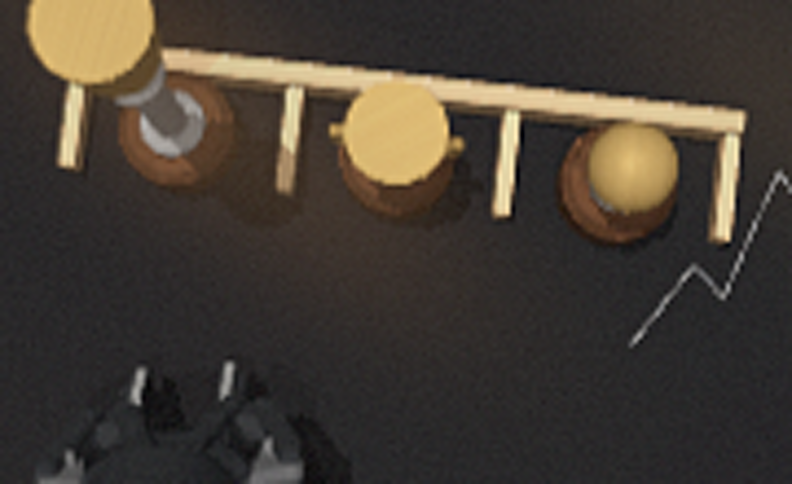

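View pics/s4.png

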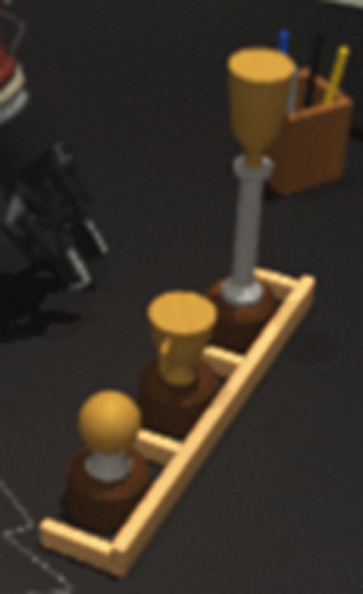

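The trophy stands upright against the rail, midway between the fences, at about (176,130) in the top crop. The two rack trophies and the pen box look unmoved, and the hand is clear.

```bash
python3 -c "
from rig import bot
print(bot.hand_in())"
```

```text
the job is handed in; nothing more can be done
None
```

I pushed the tall trophy upright into the empty left bay, against the back rail and within about 1 mm of the middle by camera; the rack trophies and pen box look unmoved, the arm never went near the spray bottle, and the job is handed in (no verdict was returned).

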